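Stand a glazed test tile in the marking slot and press the sprung marker

ROBOT

A 6-joint arm with a two-finger parallel gripper is mounted at the origin on the work surface. World frame = base frame: x ahead of the robot, y to its left, z up, the work surface at z = 0. Lengths are in m, angles in rad, forces in N, time in s.
With the tool pointing down it reaches from about 0.3 to 0.85 m from the base axis. Payload 4.2 kg.
Tool frame: the origin (TCP) lies midway between the tips of the shut fingers; the grasp point (between the pads) lies 19 mm behind it; x points along the fingers, y is the direction in which the jaws open and shut, and the axes are right-handed (so a half turn about x gives the same grasp; the last joint's range is limited). The gripper opens to 91 mm and grips with 3 to 60 N. Pads are 32 mm wide; open, the fingers measure 118 mm over their backs; the gripper's body (76 mm by 178 mm) begins 60 mm behind the grasp point.
Start: joints at [-1.143, 0.32, 1.565, -0, 1.257, -0.02], TCP at [0.249, -0.518, 0.214] pointing down, gripper open.
Joint ranges: [-3.11, 3.11], [-0.84, 2.01], [0.21, 2.61], [-1.34, 4.49], [0.05, 2.63], [-2.56, 2.56]. Speed limits (rad/s): [2.57, 2.57, 3.14, 3.14, 3.14, 3.14].

INTERFACE

Orientations are given as a unit quaternion [x, y, z, w].
In Python, from cell import manip, cams, ticket gives the robot as it stands. The module is installed in compiled form; this text tells all that it offers.
- The arm moves only by the tool send_rows, never from a script. Its argument "plan" is a list of rows, each a list of 6 numbers: the shift along the world's x, y, z in cm, then the turn, a rotation vector about the world's x, y, z in degrees. In form: [[tx, ty, tz, rx, ry, rz], ...]. A call has 1 to 10 rows; each row shifts and turns the commanded pose from where the row before left it; what a row does not reach is not made up. A row lasts 1/8 s, in which the tool goes at most 62.5 mm and 10.7 degrees, less where a joint would pass 70% of its speed; a pose out of reach is approached as far as the arm can. A call with a gripper value outside its range is refused whole. "jaw" is the closure, from 0 (fully open) to 1 (shut), set as the call begins (left out, the last holds). The fingers move at their own pace and stop on an object; the grip force is fixed at half the most. Time passes only in rows, so rows that do not move let the fingers close. It gives the time, the measured TCP pose, the force and the opening at its end, in the units of the state.
- manip.read_state(): the state, without advancing time (a new reading comes with each control period).
- cams.capture(name): name is "side" or "top"; returns the picture (480x640x3 uint8, red, green, blue); there is no depth.
- cams.get_calibration(name): a dict with "K" (3x3 intrinsics, pixels), "pose" (4x4, takes a point from camera to world coordinates). Camera axes: x right, y up, looking along -z (the intrinsics and any distortion apply to the point x, -y, -z); pixel columns grow to the right and rows downward; lengths in m; the calibration is good to about 2 mm. A picture is of the moment at which its call begins. get_calibration takes no time and is no camera call.
- ticket.close_job(): hands the job in, once; it reports no verdict.
The state is a dict: "time": time; "joints": joint angles; "qd": joint speeds; "joint_torque": joint torques, N m; "tcp_pos": TCP position; "eef_rot": TCP orientation; "ft_force": force on the tool from outside, world axes, zero at the start; "moment": the same for the moment, N m; "gripper_width": finger opening in m.
Only numpy, scipy, OpenCV 4.12 (cv2) and the standard library are available. Lean on these libraries where they do the work, as an engineer would, in place of code of your own. Each camera call takes 0.05 s, during which the arm holds its last target.

TASK

Take the celadon test tile off its sloping easel and lower it on edge, without dropping it, into the free slot of the marking stand, the one with the sprung marker at its end, so that it stands upright, fully down on the slot's floor, and let go of it. Then, to give its end the brush mark, press the marker's black plunger head along its sloping axis right down to its stop, keep it there for a moment and let it spring back. Leave the tile standing in its slot and everything else where it is.

Things in the scene. Friction and masses are not known exactly. Their poses are not given: they have to be found in the camera images.
- tile: the test tile to be marked: flat pale celadon ceramic plate, 110 mm long (its y), 8 mm thick (its x), 100 mm high (its z), about 0.2 kg; origin at the centre of its lower long edge face, z up along the tile to its upper edge. It starts on the easel leaning 30 degrees from vertical, its upper edge towards the robot, so a gripper that pinches its 8 mm thickness at the upper edge must be tilted 30 degrees. Both faces and both ends are alike.
- easel: small fixed oak easel holding the tile, 110 x 120 mm foot; origin at the centre of its underside, x pointing away from the robot. The tile's lower edge stands on its sloping ledge 30 mm above the bench; an 8 mm back panel behind the tile on the robot's side covers the tile's lower 55 mm and a 12 mm lip holds its lower edge on the far side, so the upper 45 mm of the tile is free on both faces.
- stand: fixed oak marking stand: board 250 mm (x) by 200 mm (y), 20 mm thick, origin at the centre of its underside, x pointing away from the robot. It carries two parallel slots along x, 90 mm apart (centres at x = +40, y = +45 and -45 mm). Each slot is 12 mm wide between 10 mm walls 40 mm high above the board, 122 mm long between end walls of the same height, and has flared mouths at both sides whose top is 52 mm above the board and 40 mm wide overall.
- marker: fixed sprung marker on a dark steel foot 56 x 50 mm at the robot's end of one of the two slots (either one): a dark post with an aluminium tube (36 mm diameter) and plunger that lean 35 degrees from vertical, the head leaning towards the robot. Origin at the centre of the foot's underside, on the board 20 mm above the bench; x along the slot away from the robot. A soft brush tip at the plunger's lower end sweeps the tile's near end when pressed and does not push the tile.
- mark_slot (a point): centre of the floor of the slot that has the marker (the tile must stand here), 20 mm above the bench; x runs along the slot away from the robot, y across it. The tile's lower edge centre is to come here with the tile's y along this x, either way round.
- plunger_head (a point): centre of the top face of the black plunger head (46 mm diameter disc, 16 mm thick, flat top); z points outward along the plunger's axis, 35 degrees from vertical; it is pressed along -z. At rest about 180 mm above the bench. Moves with the plunger.
- plunger (a joint): how far the plunger is pushed in, m: 0 at rest (sprung out), 0.020 at its stop. The spring needs 4 N to start and 12 N to reach the stop, and returns it fully when let go.
- end_block: plain fixed oak block (36 mm wide, 55 mm high, on a 56 x 50 mm foot) at the robot's end of the other slot; origin under its foot on the board, axes as the marker's
- old_tile: finished celadon tile, 110 x 8 x 75 mm high, standing in the other slot (the one with the plain block); loose, leave it; origin at the centre of its lower edge, x along its length, z up
- mug: blue glazed mug, 82 mm across, 90 mm high; bystander, origin at the centre of its underside
- turning_tool: aluminium turning tool about 165 mm long, 14 mm thick, lying on the bench between the stand and the easel, blade end away from the robot; bystander, origin under its handle's centre
- rib: dark wooden rib, 130 x 50 x 6 mm with one round end, lying flat; bystander, origin at the centre of its underside
- jar: white lidded jar, 70 mm across, 100 mm high; bystander, origin at the centre of its underside
Not all that is in view belongs to the job. Leave any blue or yellow look-alike of the tile alone.

How it is judged:
On the way, in this order (a step that is already met when the one before it is completed fails the run):
1. the tile stands upright on the floor of the marker's slot and has been let go (horizontal distance between tile and mark_slot below 0.011 m and z of tile in the frame of mark_slot below 0.004 m and angle between tile's own z axis and vertical below 0.14 rad and angle between the y axis of tile and the x axis of marker, either way round below 0.14 rad and contact force between the fingers and tile below 0.1 N), for 0.2 s.
2. the plunger is held at its stop with the tile in the slot (value of joint plunger above 0.018 m and horizontal distance between tile and mark_slot below 0.011 m and z of tile in the frame of mark_slot below 0.004 m and angle between tile's own z axis and vertical below 0.14 rad), for 0.2 s.
At the end, for the whole second after the job is handed in: The plunger has sprung back (within 3 mm of rest) and the tile stands released and still in the marker's slot: lower edge within 4 mm of the slot's floor and 11 mm of the slot's centre, upright and along the slot within 8 degrees (value of joint plunger below 0.003 m and horizontal distance between tile and mark_slot below 0.011 m and z of tile in the frame of mark_slot below 0.004 m and angle between tile's own z axis and vertical below 0.14 rad and angle between the y axis of tile and the x axis of marker, either way round below 0.14 rad and linear speed of tile below 0.02 m/s); the robot touches nothing.
It fails at once if the tile is dropped (moves faster than 0.6 m/s with the fingers off it) (linear speed of tile above 0.6 m/s and contact force between the fingers and tile below 0.05 N).
It fails at once if a bystander is moved more than 30 mm, or the finished tile more than 20 mm (distance of any of mug, turning_tool, rib, jar from where it was at the start of the episode above 0.03 m or distance of old_tile from where it was at the start of the episode above 0.02 m).
It also fails if it takes over 54 s, if anything falls off the work surface, if the arm or the gripper's body presses on something with over 40 N, if the wrist force passes 120 N, or if a joint passes its speed limit or range.

## Working session

There is one attempt and no reset: what is moved stays moved. The work goes in short steps, Python scripts to look and compute and a tool call to move; the robot and the scene stay as the last step left them, time stands still between calls to the robot, and variables do not carry over. Pictures are saved under pics/ and viewed, and the job is handed in when it is done.

Besides the shell and the picture viewer there is one more tool, called after "Call:" in YAML: its name, and indented under it one key for each argument. send_rows: Moves the arm, as the interface text tells. Its arguments: {"type":"object","properties":{"plan":{"type":"array"},"jaw":{"type":"number"}},"required":["plan"]}

```bash
mkdir -p pics; python3 - <<'E'
from cell import manip,cams
import cv2,numpy as np
np.set_printoptions(precision=4,suppress=True)
for n in("side","top"):
    im=cams.capture(n); cv2.imwrite(f"pics/{n}0.png",im[:,:,::-1]); np.save(f"pics/{n}0.npy",im)
    c=cams.get_calibration(n); print(n,c)
print(manip.read_state())
E
```

```text
side {'K': array([[507.4367,   0.    , 322.5788],
       [  0.    , 507.4367, 238.1233],
       [  0.    ,   0.    ,   1.    ]]), 'pose': array([[-0.8656,  0.3473, -0.3608,  0.0322],
       [-0.5005, -0.6225,  0.6016,  0.631 ],
       [-0.0157,  0.7013,  0.7127,  0.9778],
       [ 0.    ,  0.    ,  0.    ,  1.    ]])}
top {'K': array([[447.6475,   0.    , 318.2412],
       [  0.    , 447.6475, 234.0544],
       [  0.    ,   0.    ,   1.    ]]), 'pose': array([[ 0.0215,  0.989 , -0.1464,  0.3265],
       [-0.9998,  0.0209, -0.0055, -0.0644],
       [-0.0023,  0.1465,  0.9892,  1.0302],
       [ 0.    ,  0.    ,  0.    ,  1.    ]])}
{'time': 0.1, 'joints': array([-1.143 ,  0.3202,  1.5656,  0.    ,  1.2574, -0.02  ]), 'qd': array([-0.0006, -0.0021, -0.0035, -0.0006, -0.0016,  0.0003]), 'joint_torque': array([  0.0006, -41.333 , -23.251 ,   0.073 ,   0.0422,  -0.    ]), 'tcp_pos': array([ 0.2488, -0.5179,  0.2132]), 'eef_rot': array([-0.6894, -0.1575,  0.6896, -0.1564]), 'ft_force': array([ 0.0642, -0.6619, -1.117 ]), 'moment': array([-0.0149,  0.0511, -0.0254]), 'gripper_width': 0.09147505613329403}
```

View pics/side0.png

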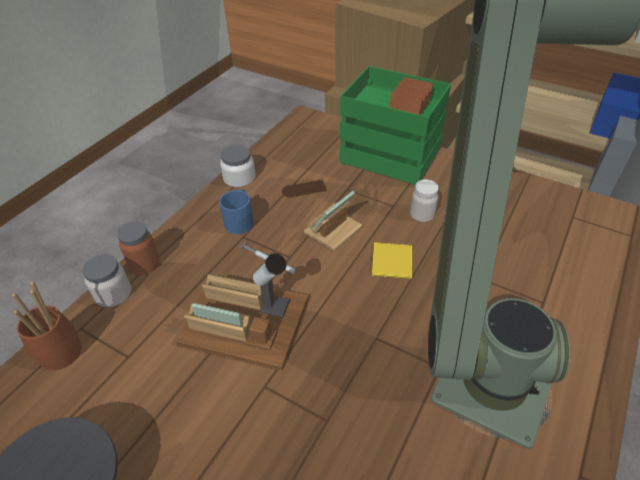

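View pics/top0.png

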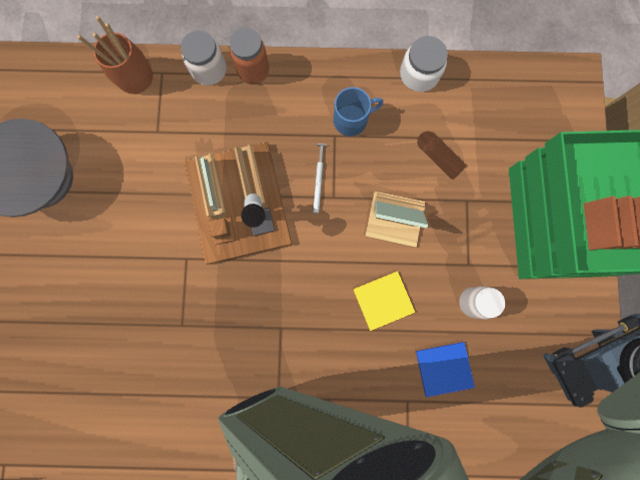

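The side view shows the tile on the easel near (335,212) and the stand near (245,315), with the marker head at (276,263). In the top view the tile is near (401,213), the stand near (240,202) and the head at (253,208). The yellow (385,300) and blue (445,370) plates are look-alikes. Only the celadon plate on the easel fits the description, since the other celadon one stands in the slot with the plain block. I'll confirm this in enlarged crops.

```bash
python3 - <<'E'
import cv2,numpy as np
def crop(n,x0,y0,w,h,s,o):
    im=np.load(f"pics/{n}0.npy")[y0:y0+h,x0:x0+w,::-1]
    im=cv2.resize(im,None,fx=s,fy=s,interpolation=cv2.INTER_CUBIC)
    for i in range(0,w,10):
        cv2.putText(im,str(x0+i),(i*s,8),0,.3,(255,255,255),1); cv2.line(im,(i*s,10),(i*s,14),(255,255,255),1)
    for j in range(0,h,10):
        cv2.putText(im,str(y0+j),(0,j*s+4),0,.3,(255,255,255),1)
    cv2.imwrite(f"pics/{o}.png",im)
crop("top",355,180,90,75,8,"t_easel")
crop("top",180,135,120,135,4,"t_stand")
crop("side",295,180,80,75,8,"s_easel")
crop("side",170,240,150,125,5,"s_stand")
E
```

```text
(no output)
```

View pics/t_easel.png

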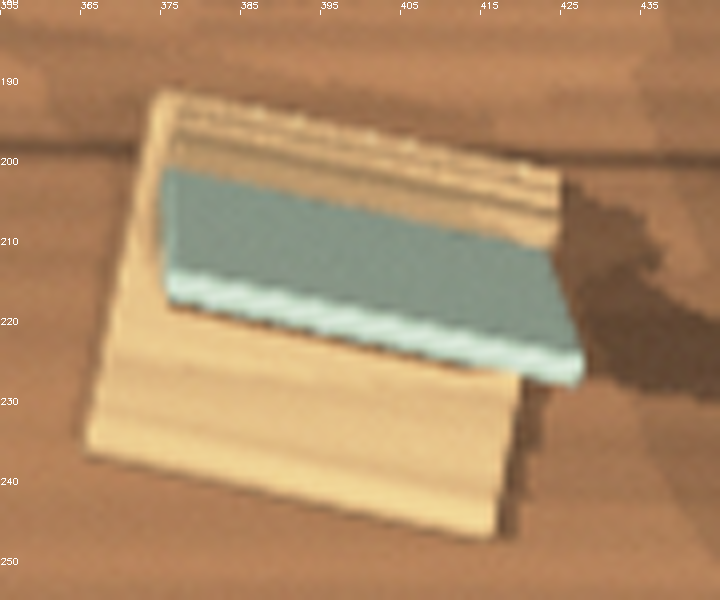

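View pics/t_stand.png

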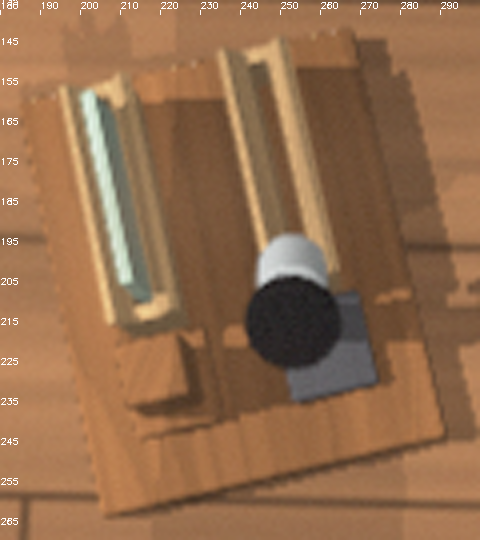

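View pics/s_easel.png

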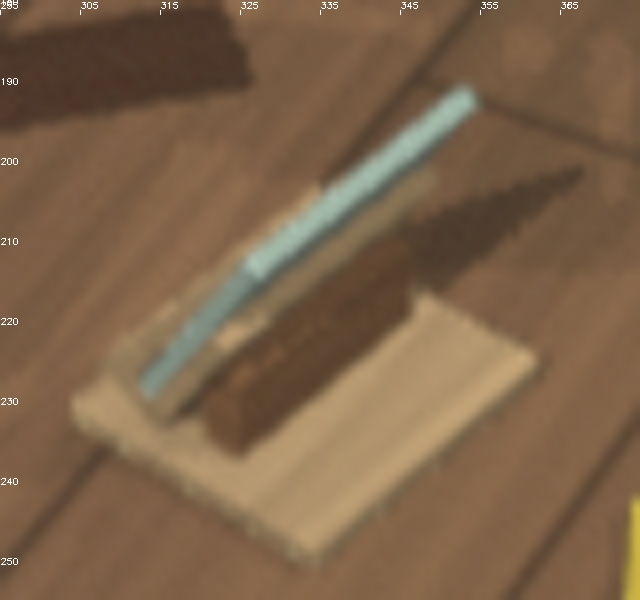

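View pics/s_stand.png

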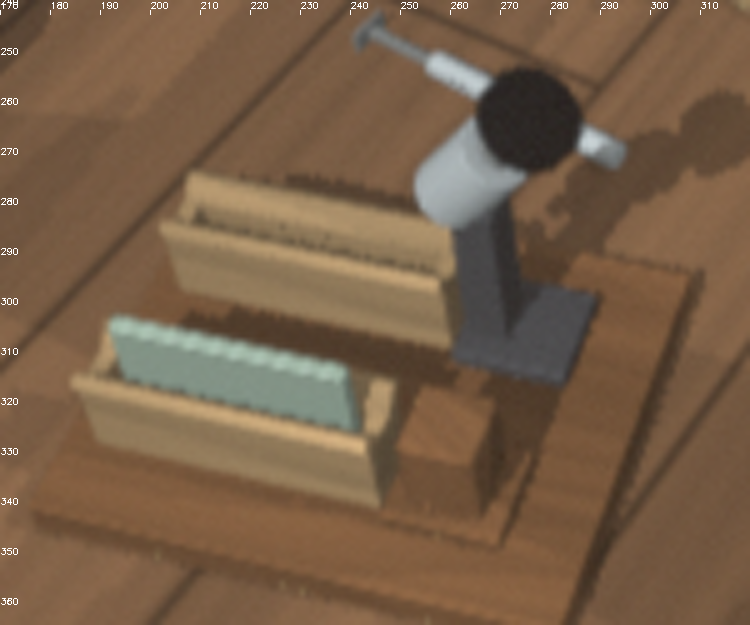

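Top crop: celadon tile on the easel, upper edge from (376,216) to (428,226). Side crop: upper edge from (326,213) to (354,191). Both are celadon, so this is the right tile. The marker slot is the right-hand one in the top view, between (240,148) and (262,203), and it is empty. Next I'll fit the poses.

```bash
cat > h.py <<'E'
import numpy as np
from scipy.spatial.transform import Rotation as Rn
from scipy.optimize import least_squares
CAL={'side':(np.array([[507.4367,0,322.5788],[0,507.4367,238.1233],[0,0,1]]),np.array([[-0.8656,0.3473,-0.3608,0.0322],[-0.5005,-0.6225,0.6016,0.631],[-0.0157,0.7013,0.7127,0.9778],[0,0,0,1]])),
'top':(np.array([[447.6475,0,318.2412],[0,447.6475,234.0544],[0,0,1]]),np.array([[0.0215,0.989,-0.1464,0.3265],[-0.9998,0.0209,-0.0055,-0.0644],[-0.0023,0.1465,0.9892,1.0302],[0,0,0,1]]))}
def proj(n,P):
    K,T=CAL[n]; q=(np.atleast_2d(P)-T[:3,3])@T[:3,:3]; q=q*[1,-1,-1]
    q=q@K.T; return q[:,:2]/q[:,2:]
def onz(n,uv,z):
    K,T=CAL[n]; d=np.linalg.inv(K)@np.array([uv[0],uv[1],1])*[1,-1,-1]; d=T[:3,:3]@d
    return T[:3,3]+d*(z-T[2,3])/d[2]
def tri(a,b):
    return least_squares(lambda p:np.r_[proj('top',p)[0]-a,proj('side',p)[0]-b],[.4,0,.1])
E
python3 - <<'E'
from h import *
np.set_printoptions(precision=4,suppress=True)
def px(l,x0,y0,s): return (np.array(l,float)+.5)/s-.5+[x0,y0]
# tile
t=px([(165,270),(170,303),(582,350),(580,385)],355,180,8); tc=[(.004,.055,.1),(-.004,.055,.1),(.004,-.055,.1),(-.004,-.055,.1)]
s=px([(243,262),(252,280),(460,86),(478,104),(143,380),(155,393)],295,180,8); sc=[(.004,.055,.1),(-.004,.055,.1),(.004,-.055,.1),(-.004,-.055,.1),(.004,.055,.0),(-.004,.055,0)]
tc=np.array(tc);sc=np.array(sc)
def R(yaw,tilt): return (Rn.from_euler('z',yaw)*Rn.from_euler('y',-tilt)).as_matrix()
def f(p,tl=None):
    M=R(p[3],p[4] if tl is None else tl); return np.r_[(proj('top',tc@M.T+p[:3])-t).ravel(),(proj('side',sc@M.T+p[:3])-s).ravel()]
for tl in(None,np.radians(30)):
    r=least_squares(lambda p:f(p,tl),[.35,-.25,.04,-.2,.5]); p=r.x
    M=R(p[3],p[4] if tl is None else tl)
    print('tile',p[:3],np.degrees(p[3:]),'top centre',M@[0,0,.1]+p[:3]); print(r.fun.reshape(-1,2).round(1).tolist())
# stand
t=px([(105,515),(445,437),(355,30),(25,100)],180,135,4); c=np.array([(-.125,.1,.02),(-.125,-.1,.02),(.125,-.1,.02),(.125,.1,.02)])
s2=px([(698,270),(570,618),(35,512)],170,240,5)
c2=c[[1,0,3]]
def g(p):
    M=R(p[2],0); return np.r_[(proj('top',c@M.T+[p[0],p[1],0])-t).ravel(),(proj('side',c2@M.T+[p[0],p[1],0])-s2).ravel()]
r=least_squares(g,[.4,.1,0],loss='soft_l1'); p=r.x; print('stand',p[:2],np.degrees(p[2]));print(g(p).reshape(-1,2).round(1).tolist())
M=R(p[2],0); ms=M@[.04,-.045,.02]+[p[0],p[1],0]; print('mark_slot',ms)
h=tri(px([(293,322)],180,135,4)[0],px([(529,120)],170,240,5)[0]); print('head',h.x,h.fun,'in stand',M.T@(h.x-[p[0],p[1],0]))
# easel foot
t=px([(88,455),(495,538)],355,180,8);print('easel near corners',[onz('top',q,.0) for q in t])
# mouth tops
import cv2
q=px([(220,55),(283,38),(268,250),(337,272)],180,135,4)
for u in q: w=onz('top',u,.072); print('mouth in stand',M.T@(w-[p[0],p[1],0]))
for u in px([(65,90),(120,75),(110,320),(185,322)],180,135,4): w=onz('top',u,.072); print('mouthL',M.T@(w-[p[0],p[1],0]))
E
```

```text
tile [ 0.5436 -0.2404  0.0297] [-10.8082  30.1959] top centre [ 0.4942 -0.2309  0.1162]
[[0.5, -0.2], [-1.0, -0.8], [0.7, 0.7], [-0.1, -0.1], [0.2, -0.4], [1.2, -0.3], [0.5, -0.2], [0.2, -0.2], [-1.2, 0.5], [-0.7, 1.2]]
tile [ 0.5433 -0.2403  0.0297] [-10.8426  28.6479] top centre [ 0.4942 -0.2309  0.1163]
[[0.5, -0.2], [-1.0, -0.8], [0.7, 0.7], [-0.1, -0.1], [0.2, -0.5], [1.2, -0.3], [0.5, -0.3], [0.2, -0.2], [-1.1, 0.6], [-0.6, 1.2]]
stand [0.5475 0.1277] 14.697670240502067
[[0.3, 1.1], [1.6, 0.1], [0.2, -0.6], [-0.7, 1.0], [-0.0, -0.0], [-1.0, 2.2], [-0.6, -2.1]]
mark_slot [0.5976 0.0943 0.02  ]
head [0.4875 0.0681 0.1757] [-0.0173 -0.0424  0.0487  0.0113] in stand [-0.0731 -0.0425  0.1757]
easel near corners [array([ 0.4757, -0.1688,  0.    ]), array([ 0.4539, -0.2866,  0.    ])]
mouth in stand [ 0.1072 -0.0244  0.072 ]
mouth in stand [ 0.1086 -0.0606  0.072 ]
mouth in stand [-0.0078 -0.027   0.072 ]
mouth in stand [-0.0286 -0.0611  0.072 ]
mouthL [0.1075 0.0636 0.072 ]
mouthL [0.1088 0.0321 0.072 ]
mouthL [-0.0259  0.0649  0.072 ]
mouthL [-0.0365  0.0254  0.072 ]
```

```bash
cat > ov.py <<'E'
from h import *
import cv2
def ov(name,img,x0,y0,w,h,s,o,stand=(.5475,.1277,14.70),tile=None,head=None):
    im=cv2.resize(img[y0:y0+h,x0:x0+w,::-1],None,fx=s,fy=s,interpolation=cv2.INTER_CUBIC).copy()
    def ln(P,col):
        q=((proj(name,np.array(P))-[x0,y0]+.5)*s).astype(int); cv2.polylines(im,[q.reshape(-1,1,2)],True,col,1)
    M=Rn.from_euler('z',stand[2],degrees=True).as_matrix(); b=np.array([stand[0],stand[1],0])
    def box(xa,xb,ya,yb,z,col): ln([M@np.array(v)+b for v in[(xa,ya,z),(xb,ya,z),(xb,yb,z),(xa,yb,z)]],col)
    box(-.125,.125,-.1,.1,.02,(0,0,255))
    for y in(.045,-.045):
        box(-.021,.101,y-.006,y+.006,.06,(255,0,0)); box(-.031,.111,y-.016,y+.016,.06,(255,0,255))
        box(-.021,.101,y-.02,y+.02,.072,(0,255,0))
    if tile is not None:
        R,p=tile
        for x in(-.004,.004): ln([R@np.array(v)+p for v in[(x,-.055,0),(x,.055,0),(x,.055,.1),(x,-.055,.1)]],(0,255,255))
    if head is not None:
        a=Rn.from_euler('z',stand[2],degrees=True)*Rn.from_euler('y',-35,degrees=True)
        for z in(0,-.016): ln([a.apply([.023*np.cos(k),.023*np.sin(k),z])+head for k in np.linspace(0,6.28,40)],(0,255,255))
    cv2.imwrite(f'pics/{o}.png',im)
E
python3 - <<'E'
from ov import *
h=np.array([.4875,.0681,.1757])
T=((Rn.from_euler('z',-10.84,degrees=True)*Rn.from_euler('y',-30,degrees=True)).as_matrix(),np.array([.5433,-.2403,.0297]))
ov('top',np.load('pics/top0.npy'),180,135,120,135,4,'o1',head=h)
ov('side',np.load('pics/side0.npy'),170,240,150,125,5,'o2',head=h)
E
```

```text
(no output)
```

View pics/o1.png

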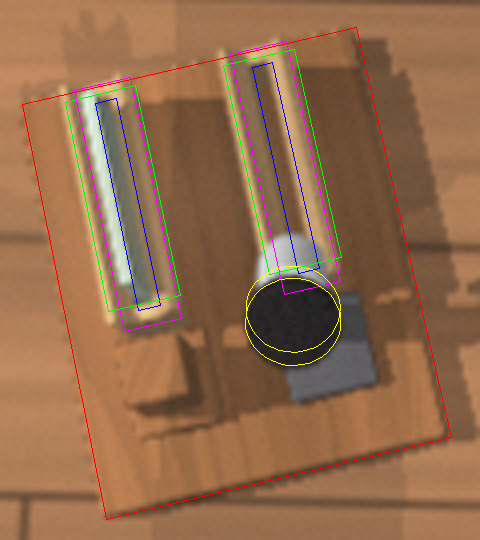

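View pics/o2.png

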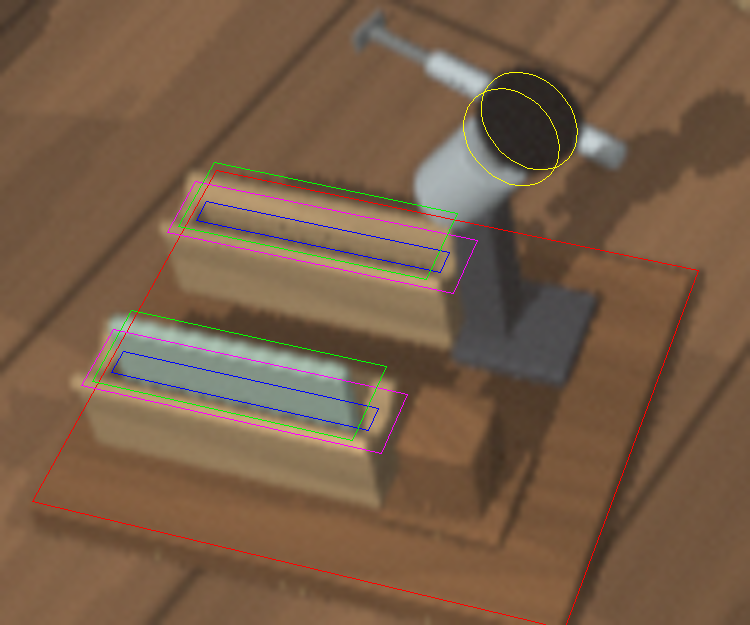

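```bash
python3 - <<'E'
import cv2,numpy as np
def crop(n,x0,y0,w,h,s,o):
    im=np.load(f"pics/{n}0.npy")[y0:y0+h,x0:x0+w,::-1]
    im=cv2.resize(im,None,fx=s,fy=s,interpolation=cv2.INTER_CUBIC)
    return im
a=crop("top",190,148,40,72,8,"");b=crop("top",230,138,50,72,8,"")
cv2.imwrite("pics/z1.png",np.hstack([a,b]))
cv2.imwrite("pics/z2.png",crop("side",180,265,100,80,8,""))
E
```

```text
(no output)
```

View pics/z1.png

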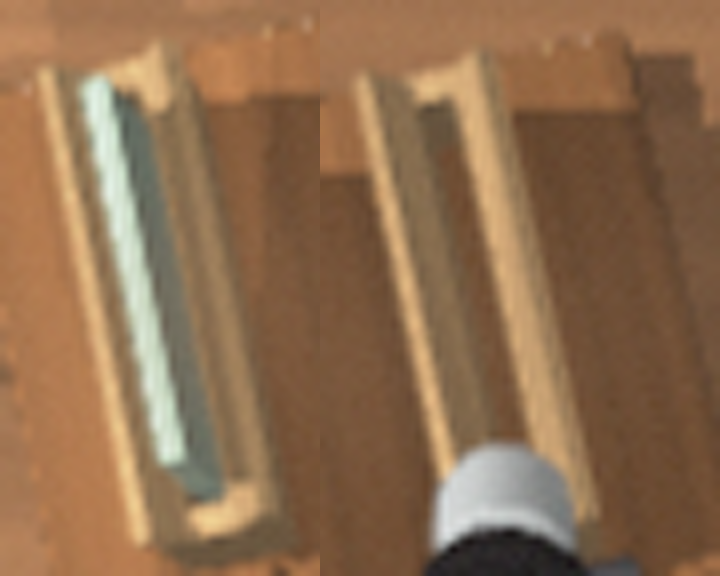

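View pics/z2.png

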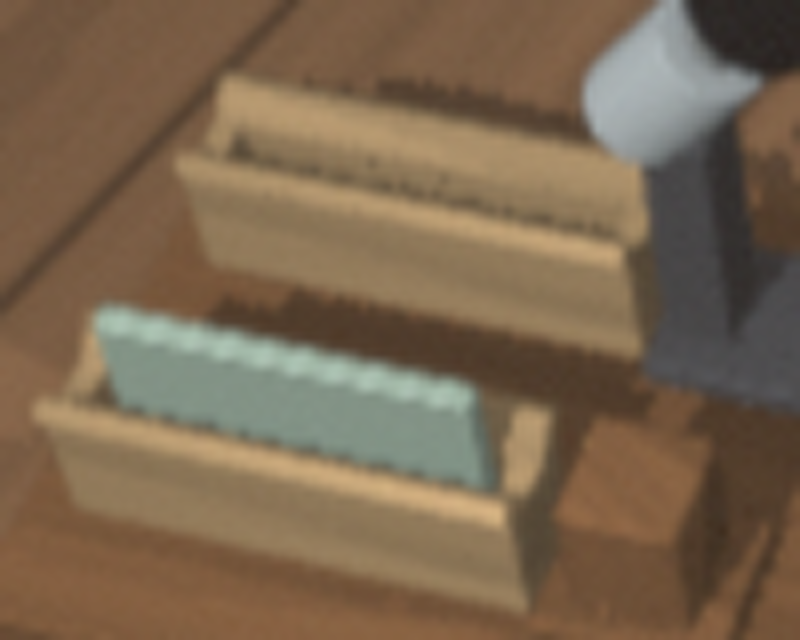

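```bash
python3 - <<'E'
from h import *
np.set_printoptions(precision=4,suppress=True)
def px(l,x0,y0,s): return (np.array(l,float)+.5)/s-.5+[x0,y0]
obs=[]
def add(cam,pts,x0,y0,s,keys):
    for q,k in zip(px(pts,x0,y0,s),keys): obs.append((cam,q,k))
add('top',[(40,70),(160,42),(138,545),(268,515)],190,148,8,[(1,1,1),(1,1,-1),(1,-1,1),(1,-1,-1)])
add('top',[(40,75),(165,50),(280,515)],230,138,8,[(-1,1,1),(-1,1,-1),(-1,-1,-1)])
add('side',[(180,158),(625,260),(228,75),(38,408),(505,520)],180,265,8,[(-1,1,1),(-1,-1,1),(-1,1,-1),(1,1,1),(1,-1,1)])
corn=px([(445,437),(355,30),(25,100)],180,135,4)
def f(p,useboard=1,s2=1):
    M=Rn.from_euler('z',p[2]).as_matrix();b=np.array([p[0],p[1],0]);o=[]
    for c,q,k in obs: o.append(proj(c,M@[.04+k[1]*p[3],k[0]*.045+k[2]*p[4],.072]+b)[0]-q)
    if useboard:
        for q,v in zip(corn,[(-.125,-.1,.02),(.125,-.1,.02),(.125,.1,.02)]): o.append(proj('top',M@v+b)[0]-q)
    return np.ravel(o)
for ub in(0,1):
    r=least_squares(lambda p:f(p,ub),[.5475,.128,.256,.07,.02],loss='soft_l1');p=r.x
    print(p,np.degrees(p[2])); print(f(p,ub).reshape(-1,2).round(1).tolist())
    M=Rn.from_euler('z',p[2]).as_matrix(); print(M@[.04,-.045,.02]+[p[0],p[1],0])
# end wall inner far marker slot
E
```

```text
[0.5475 0.1309 0.2574 0.0688 0.0181] 14.748067812828538
[[-0.1, 0.2], [0.9, 0.0], [-0.1, 0.0], [-0.1, -0.0], [-0.5, 0.5], [-0.2, -0.1], [-1.3, 0.5], [-0.4, 0.2], [-0.1, -0.7], [0.1, -1.0], [-0.1, -0.2], [0.2, -0.8]]
[0.5976 0.0975 0.02  ]
[0.5475 0.1308 0.252  0.0689 0.0182] 14.436465414028957
[[0.1, -0.0], [1.2, -0.1], [-0.2, -0.1], [-0.0, -0.1], [-0.2, 0.4], [0.2, -0.0], [-1.2, 0.7], [-0.3, -0.0], [-0.0, -0.6], [0.3, -1.2], [-0.2, -0.4], [0.0, -0.8], [0.0, 0.3], [-0.8, -0.5], [-1.8, 0.7]]
[0.5975 0.0971 0.02  ]
```

```bash
python3 - <<'E'
from h import *
from cell import manip
np.set_printoptions(precision=4,suppress=True)
s=manip.read_state(); R=Rn.from_quat(s['eef_rot']).as_matrix(); print(R)
print('y yaw',np.degrees(np.arctan2(R[1,1],R[0,1])),'z yaw',np.degrees(np.arctan2(R[1,2],R[0,2])))
tz=Rn.from_euler('z',-10.84,degrees=True)*Rn.from_euler('y',-30,degrees=True)
T=tz.as_matrix(); top=np.array([.4942,-.2309,.1163])
for sg in(1,-1):
    G=np.c_[-T[:,2],sg*T[:,0],np.cross(-T[:,2],sg*T[:,0])]
    rv=Rn.from_matrix(G@R.T).as_rotvec(degrees=True); print(sg,rv,np.linalg.norm(rv))
    # decomposition: yaw first then tilt about tile y axis
    Y=Rn.from_euler('z',-10.84+ (0),degrees=True)
for d in(.03,-.04,-.1): print(d,top-T[:,2]*d)
print(T)
E
```

```text
[[-0.0006  0.433  -0.9014]
 [ 0.0015 -0.9014 -0.433 ]
 [-1.     -0.0016 -0.0001]]
y yaw -64.34477599211927 z yaw -154.34478124466196
1 [-19.0311 -24.7138  52.232 ] 60.83693472867136
-1 [  29.1669  -22.4504 -123.0558] 128.44241911915157
0.03 [ 0.5089 -0.2337  0.0903]
-0.04 [ 0.4746 -0.2271  0.1509]
-0.1 [ 0.4451 -0.2215  0.2029]
[[ 0.8506  0.1881 -0.4911]
 [-0.1629  0.9822  0.094 ]
 [ 0.5     0.      0.866 ]]
```

Call:
send_rows:
  plan:
    - [1,3,1,0,0,0]
    - [2,3,1,0,0,0]
    - [2,3,0,-2.38,-3.09,6.53]
    - [2,3,0,-2.38,-3.09,6.53]
    - [2,3,0,-2.38,-3.09,6.53]
    - [2,3,0,-2.38,-3.09,6.53]
    - [2,3,0,-2.38,-3.09,6.53]
    - [2,3,0,-2.38,-3.09,6.53]
    - [2,3,0,-2.38,-3.09,6.53]
    - [2,2.6,0,-2.38,-3.09,6.53]
  jaw: 0.3

```text
time: 1.35
tcp_pos: [0.4391, -0.2209, 0.2337]
eef_rot: [0.643, 0.294, -0.408, 0.578]
ft_force: [-0.2, 1.0, -0.8]
gripper_width: 0.0637
```

```bash
cat > go.py <<'E'
from h import *
from cell import manip
def delta(pos,G):
    s=manip.read_state(); R=Rn.from_quat(s['eef_rot']).as_matrix()
    rv=Rn.from_matrix(G@R.T).as_rotvec(degrees=True)
    print('d cm',((pos-s['tcp_pos'])*100).round(2),'rv',rv.round(2),'ang',np.linalg.norm(rv).round(2),'tcp',s['tcp_pos'].round(4),'F',s['ft_force'].round(1),'w',s['gripper_width'],'t',s['time'],'q',s['joints'].round(2))
T=(Rn.from_euler('z',-10.84,degrees=True)*Rn.from_euler('y',-30,degrees=True)).as_matrix()
GRASP=np.c_[-T[:,2],T[:,0],np.cross(-T[:,2],T[:,0])]; TOP=np.array([.4942,-.2309,.1163])
E
python3 - <<'E'
from go import *
import cv2
from cell import cams
delta(TOP+T[:,2]*.05,GRASP)
for n in('top','side'):
    im=cams.capture(n); np.save(f'pics/{n}1.npy',im)
x=[cv2.resize(np.load('pics/top1.npy')[150:270,340:460,::-1],None,fx=3.3,fy=3.3),cv2.resize(np.load('pics/side1.npy')[120:240,280:400,::-1],None,fx=3.3,fy=3.3)]
cv2.imwrite('pics/a1.png',np.hstack(x))
E
```

```text
d cm [ 3.06 -0.53 -7.41] rv [ 0.09  0.17 -0.24] ang 0.31 tcp [ 0.4391 -0.2209  0.2337] F [-0.2  1.  -0.8] w 0.06372700363535191 t 1.35 q [-0.64 -0.05  2.08  0.37  0.66 -0.7 ]
```

View pics/a1.png

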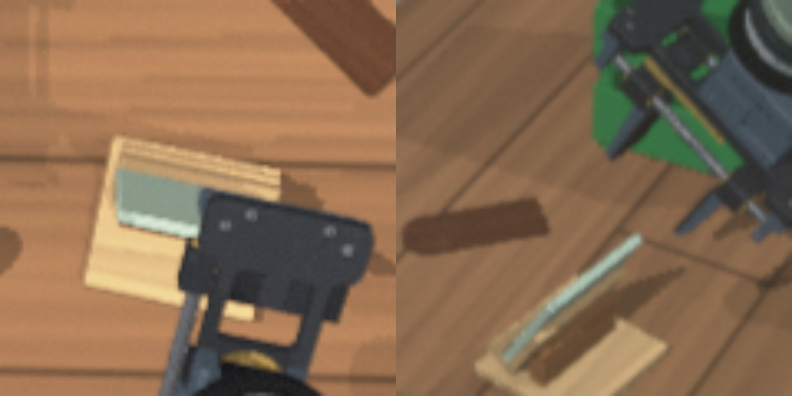

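The jaws are above the tile and aligned with its tilt. I'll go to the pre-grasp point, then straight down along the tile.

Call:
send_rows:
  plan:
    - [1.06,-0.23,-2.41,0.09,0.17,-0.24]
    - [1,-0.15,-2.5,0,0,0]
    - [1,-0.15,-2.5,0,0,0]
    - [0,0,0,0,0,0]
    - [0,0,0,0,0,0]

```text
time: 2.08
tcp_pos: [0.4697, -0.2283, 0.1607]
eef_rot: [0.644, 0.293, -0.411, 0.575]
ft_force: [-0.2, 0.4, -0.3]
gripper_width: 0.0638
```

```bash
python3 - <<'E'
from go import *
import cv2
from cell import cams
delta(TOP-T[:,2]*.03,GRASP)
for n in('top','side'):
    im=cams.capture(n); np.save(f'pics/{n}2.npy',im)
x=[cv2.resize(np.load('pics/top2.npy')[150:270,340:460,::-1],None,fx=3.3,fy=3.3),cv2.resize(np.load('pics/side2.npy')[140:260,280:400,::-1],None,fx=3.3,fy=3.3)]
cv2.imwrite('pics/a2.png',np.hstack(x))
E
```

```text
d cm [ 3.92 -0.54 -7.03] rv [-0.04 -0.03  0.29] ang 0.29 tcp [ 0.4697 -0.2283  0.1607] F [-0.2  0.4 -0.3] w 0.06380211968779248 t 2.075 q [-0.6   0.09  2.15  0.47  0.46 -0.78]
```

View pics/a2.png

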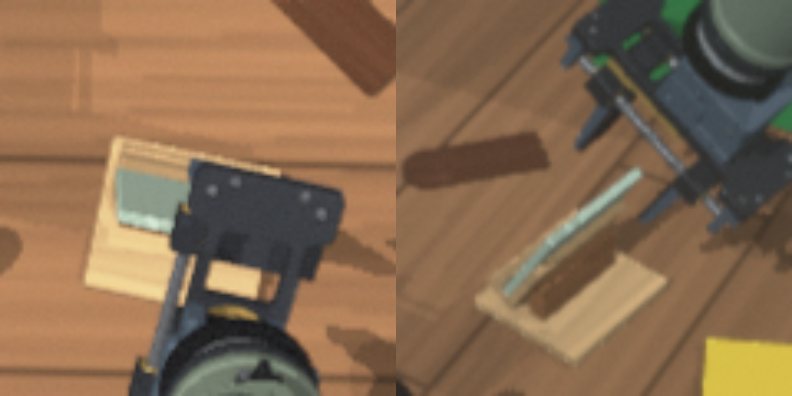

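Call:
send_rows:
  plan:
    - [0.8,-0.1,-1.4,0,0,0.3]
    - [0.8,-0.1,-1.4,0,0,0]
    - [0.8,-0.1,-1.4,0,0,0]
    - [0.8,-0.12,-1.4,0,0,0]
    - [0.72,-0.12,-1.43,0,0,0]
    - [0,0,0,0,0,0]
    - [0,0,0,0,0,0]

```text
time: 3.05
tcp_pos: [0.5089, -0.2331, 0.09]
eef_rot: [0.643, 0.295, -0.41, 0.576]
ft_force: [-0.4, 0.5, 0.0]
gripper_width: 0.0641
```

```bash
python3 - <<'E'
from go import *
import cv2
from cell import cams
delta(TOP-T[:,2]*.03,GRASP)
for n in('top','side'):
    im=cams.capture(n); np.save(f'pics/{n}3.npy',im)
x=[cv2.resize(np.load('pics/top3.npy')[170:250,360:440,::-1],None,fx=5,fy=5),cv2.resize(np.load('pics/side3.npy')[165:245,295:375,::-1],None,fx=5,fy=5)]
cv2.imwrite('pics/a3.png',np.hstack(x))
E
```

```text
d cm [ 0.   -0.06  0.03] rv [-0.05 -0.04 -0.07] ang 0.09 tcp [ 0.5089 -0.2331  0.09  ] F [-0.4  0.5  0. ] w 0.06405412289949482 t 3.05 q [-0.56  0.25  2.18  0.71  0.28 -1.02]
```

View pics/a3.png

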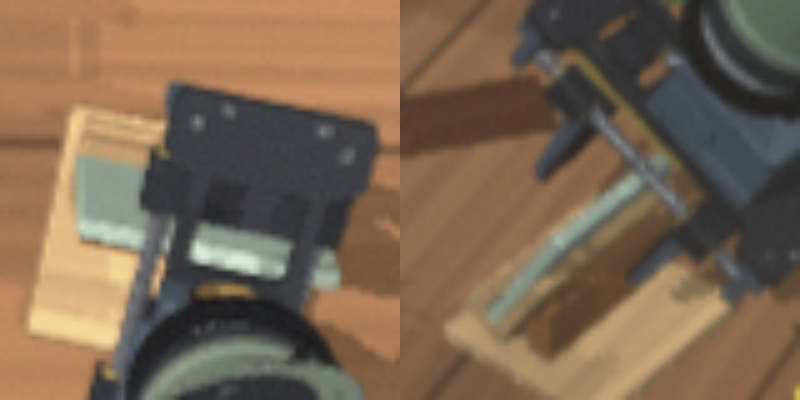

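Call:
send_rows:
  plan:
    - [0,0,0,0,0,0]
    - [0,0,0,0,0,0]
    - [0,0,0,0,0,0]
    - [0,0,0,0,0,0]
    - [0,0,0,0,0,0]
    - [0,0,0,0,0,0]
  jaw: 1

```text
time: 3.9
tcp_pos: [0.5093, -0.2333, 0.0899]
eef_rot: [0.643, 0.295, -0.41, 0.576]
ft_force: [4.6, 1.7, -0.4]
gripper_width: 0.0077
```

Gripped at 7.7 mm. I'll lift along the tile's own axis.

Call:
send_rows:
  plan:
    - [-0.25,0.05,0.43,0,0,0]
    - [-0.49,0.09,0.87,0,0,0]
    - [-0.74,0.14,1.3,0,0,0]
    - [-0.98,0.19,1.73,0,0,0]
    - [-1.23,0.24,2.17,0,0,0]
    - [-1.23,0.24,2.17,0,0,0]
    - [-0.5,0.1,2,0,0,0]
    - [0,0,0,0,0,0]
    - [0,0,0,0,0,0]

```text
time: 5.03
tcp_pos: [0.4537, -0.2219, 0.195]
eef_rot: [0.643, 0.296, -0.41, 0.575]
ft_force: [-0.5, 0.5, -2.4]
gripper_width: 0.008
```

```bash
python3 - <<'E'
from go import *
import cv2
from cell import cams
Q=Rn.from_euler('z',14.6,degrees=True).as_matrix()
# tile y along +slot x, tile x = -slot y
G=np.c_[[0,0,-1.],-Q[:,1],np.cross([0,0,-1.],-Q[:,1])]
delta(np.array([.5976,.0965,.25]),G)
for n in('top','side'):
    im=cams.capture(n); np.save(f'pics/{n}4.npy',im)
x=[cv2.resize(np.load('pics/top4.npy')[150:270,340:460,::-1],None,fx=3.3,fy=3.3),cv2.resize(np.load('pics/side4.npy')[120:240,280:400,::-1],None,fx=3.3,fy=3.3)]
cv2.imwrite('pics/a4.png',np.hstack(x))
E
```

```text
d cm [14.39 31.84  5.5 ] rv [ 21.37  23.   -63.1 ] ang 70.48 tcp [ 0.4537 -0.2219  0.195 ] F [-0.5  0.5 -2.4] w 0.007962052730411742 t 5.025 q [-0.62  0.02  2.12  0.4   0.56 -0.72]
```

View pics/a4.png

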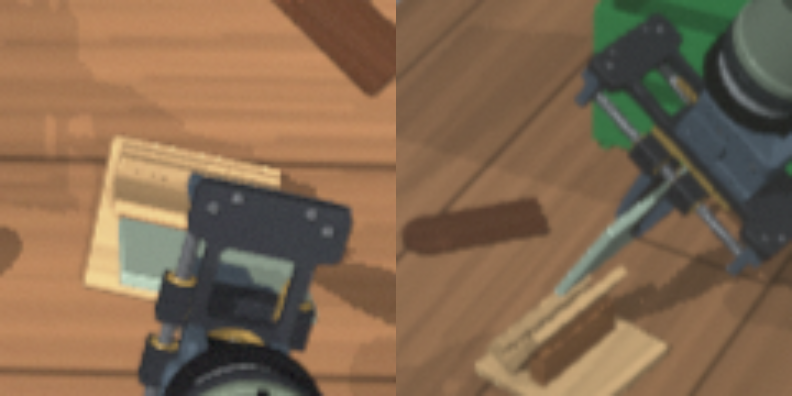

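Tile is clear of the easel. I'll carry it high, turning it upright and to the slot's direction.

Call:
send_rows:
  plan:
    - [0,0.5,2,0,0,0]
    - [0.5,1.5,3,0,0,0]
    - [1.5,2.8,2.5,2.137,2.3,-6.31]
    - [1.5,3,2,2.137,2.3,-6.31]
    - [1.5,3,0,2.137,2.3,-6.31]
    - [1.5,3,0,2.137,2.3,-6.31]
    - [1.5,3,0,2.137,2.3,-6.31]
    - [1.5,3,0,2.137,2.3,-6.31]
    - [1.5,3,0,2.137,2.3,-6.31]
    - [1.2,3,0,2.137,2.3,-6.31]

```text
time: 6.38
tcp_pos: [0.5721, 0.0273, 0.2802]
eef_rot: [0.712, 0.147, -0.652, 0.214]
ft_force: [-0.7, -0.7, -1.9]
gripper_width: 0.0079
```

Call:
send_rows:
  plan:
    - [1,2.5,0,2.137,2.3,-6.31]
    - [0.5,1.5,0,2.137,2.3,-6.31]
    - [0,0,0,0,0,0]
    - [0,0,0,0,0,0]

```text
time: 6.88
tcp_pos: [0.586, 0.0652, 0.2808]
eef_rot: [0.705, 0.101, -0.693, 0.111]
ft_force: [-0.4, 0.2, -2.7]
gripper_width: 0.0077
```

```bash
cat >> go.py <<'E'
Q=Rn.from_euler('z',14.6,degrees=True).as_matrix()
PL=np.c_[[0,0,-1.],-Q[:,1],np.cross([0,0,-1.],-Q[:,1])]; MS=np.array([.5976,.0965,.02])
E
python3 - <<'E'
from go import *
import cv2
from cell import cams
delta(np.array([.5976,.0965,.25]),PL)
for n in('top','side'):
    im=cams.capture(n); np.save(f'pics/{n}5.npy',im)
x=[cv2.resize(np.load('pics/top5.npy')[120:270,170:320,::-1],None,fx=2.66,fy=2.66),cv2.resize(np.load('pics/side5.npy')[190:340,170:320,::-1],None,fx=2.66,fy=2.66)]
cv2.imwrite('pics/a5.png',np.hstack(x))
E
```

```text
d cm [ 1.16  3.13 -3.08] rv [ 0.69  1.06 -2.61] ang 2.9 tcp [0.586  0.0652 0.2808] F [-0.4  0.2 -2.7] w 0.007711220856993524 t 6.875 q [ 0.1   0.3   1.42 -0.01  1.4   1.37]
```

View pics/a5.png

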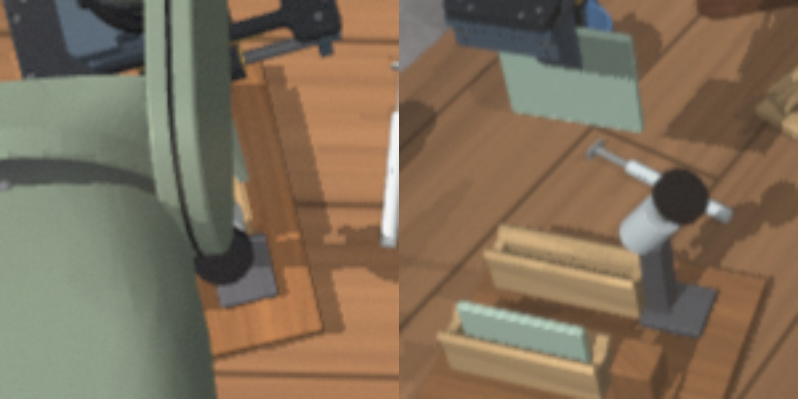

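The side crop shows the tile held upright above the stand. The top view is blocked by the arm, so I'll use the side camera. I'll correct the pose, then check the tile's position in the hand.

Call:
send_rows:
  plan:
    - [0.6,1.6,-1.5,0.69,1.06,-2.61]
    - [0.56,1.53,-1.58,0,0,0]
    - [0,0,0,0,0,0]
    - [0,0,0,0,0,0]
    - [0,0,0,0,0,0]

```text
time: 7.6
tcp_pos: [0.5981, 0.0966, 0.2517]
eef_rot: [0.702, 0.089, -0.701, 0.089]
ft_force: [0.4, -0.3, -2.3]
gripper_width: 0.0081
```

```bash
python3 - <<'E'
from ov import *
from go import *
from cell import cams
delta(np.array([.5976,.0965,.25]),PL)
im=cams.capture('side'); np.save('pics/side6.npy',im)
s=manip.read_state(); R=Rn.from_quat(s['eef_rot']).as_matrix()
Tt=np.c_[R[:,1],np.cross(-R[:,0],R[:,1]),-R[:,0]]
tile=(Tt,s['tcp_pos']+R[:,0]*.07)
ov('side',im,180,190,100,120,6,'a6',stand=(.5475,.1304,14.6),tile=tile)
cv2.imwrite('pics/a6b.png',cv2.resize(im[190:290,190:280,::-1],None,fx=6,fy=6,interpolation=2))
E
```

```text
d cm [-0.05 -0.01 -0.17] rv [-0.03  0.14  0.08] ang 0.16 tcp [0.5981 0.0966 0.2517] F [ 0.4 -0.3 -2.3] w 0.008125755826540484 t 7.6 q [0.14 0.35 1.43 0.   1.36 1.46]
```

View pics/a6.png

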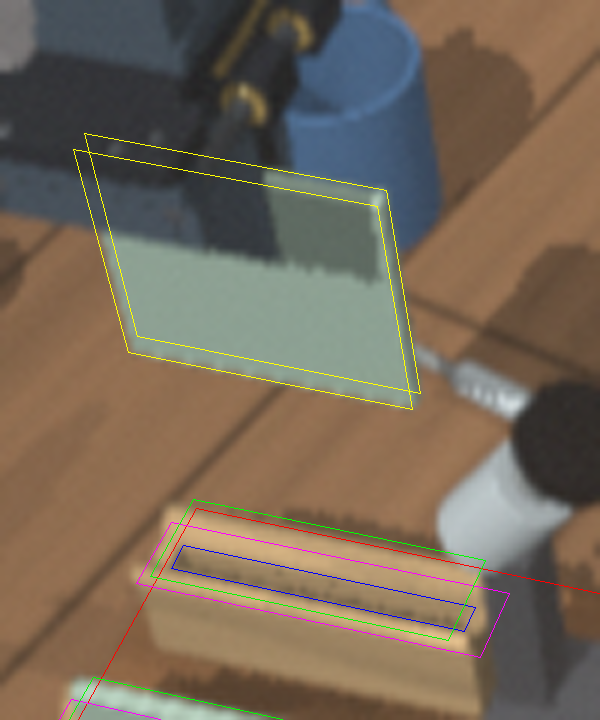

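View pics/a6b.png

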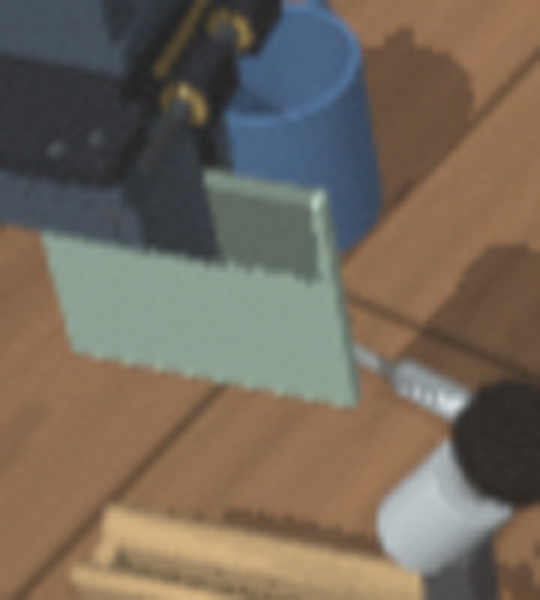

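The overlay agrees with the measured tile to within about 1 px, so the tile sits where it should in the hand. I'll descend to just above the mouth.

Call:
send_rows:
  plan:
    - [-0.05,0,-1,0,0.14,0]
    - [0,0,-2,0,0,0]
    - [0,0,-2,0,0,0]
    - [0,0,-2,0,0,0]
    - [0,0,-2,0,0,0]
    - [0,0,-0.7,0,0,0]
    - [0,0,0,0,0,0]
    - [0,0,0,0,0,0]

```text
time: 8.65
tcp_pos: [0.5978, 0.0969, 0.1545]
eef_rot: [-0.701, -0.09, 0.702, -0.089]
ft_force: [2.2, 0.0, -2.9]
gripper_width: 0.0077
```

```bash
python3 - <<'E'
from ov import *
from go import *
from cell import cams
delta(np.array([.5976,.0965,.09]),PL)
im=cams.capture('side'); np.save('pics/side7.npy',im)
s=manip.read_state(); R=Rn.from_quat(s['eef_rot']).as_matrix()
Tt=np.c_[R[:,1],np.cross(-R[:,0],R[:,1]),-R[:,0]]
tile=(Tt,s['tcp_pos']+R[:,0]*.07)
ov('side',im,180,220,110,95,6,'a7',stand=(.5475,.1304,14.6),tile=tile)
E
```

```text
d cm [-0.02 -0.04 -6.45] rv [-0.04 -0.03  0.08] ang 0.1 tcp [0.5978 0.0969 0.1545] F [ 2.2  0.  -2.9] w 0.007666248774071748 t 8.65 q [0.14 0.41 1.58 0.   1.15 1.46]
```

View pics/a7.png

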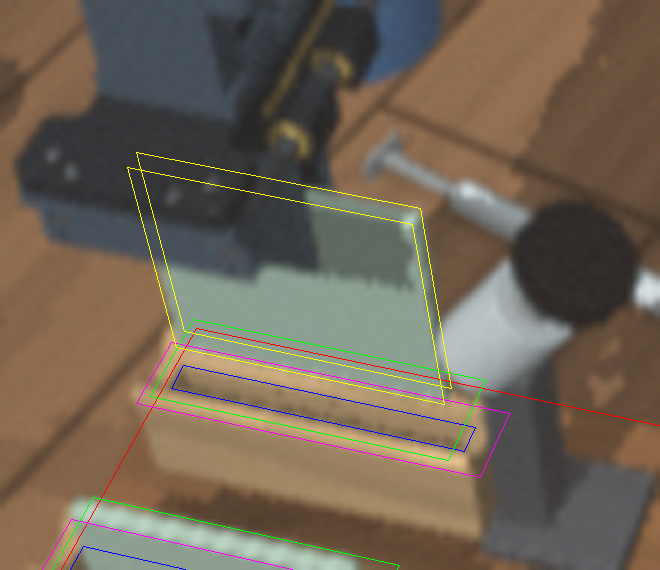

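Call:
send_rows:
  plan:
    - [0,0,-0.6,0,0,0]
    - [0,0,-0.6,0,0,0]
    - [0,0,-0.6,0,0,0]
    - [0,0,-0.6,0,0,0]
    - [0,0,0,0,0,0]

```text
time: 9.32
tcp_pos: [0.5975, 0.0969, 0.129]
eef_rot: [-0.701, -0.09, 0.702, -0.089]
ft_force: [2.0, 1.6, -4.3]
gripper_width: 0.0081
```

Call:
send_rows:
  plan:
    - [0,0,-0.5,0,0,0]
    - [0,0,-0.5,0,0,0]
    - [0,0,-0.5,0,0,0]
    - [0,0,0,0,0,0]

```text
time: 9.82
tcp_pos: [0.5974, 0.0969, 0.1142]
eef_rot: [-0.701, -0.09, 0.702, -0.089]
ft_force: [2.7, 0.5, -3.9]
gripper_width: 0.0079
```

Call:
send_rows:
  plan:
    - [0,0,-0.4,0,0,0]
    - [0,0,-0.4,0,0,0]
    - [0,0,-0.4,0,0,0]
    - [0,0,-0.4,0,0,0]
    - [0,0,-0.4,0,0,0]
    - [0,0,0,0,0,0]

```text
time: 10.58
tcp_pos: [0.5973, 0.0969, 0.0942]
eef_rot: [-0.701, -0.09, 0.702, -0.089]
ft_force: [2.5, 0.6, -3.2]
gripper_width: 0.0077
```

Call:
send_rows:
  plan:
    - [0,0,-0.2,0,0,0]
    - [0,0,-0.1,0,0,0]
    - [0,0,-0.1,0,0,0]
    - [0,0,0,0,0,0]

```text
time: 11.08
tcp_pos: [0.5972, 0.0968, 0.0908]
eef_rot: [-0.701, -0.09, 0.702, -0.089]
ft_force: [0.0, 0.3, -2.5]
gripper_width: 0.0078
```

```bash
python3 - <<'E'
from ov import *
from go import *
from cell import cams
delta(np.array([.5976,.0965,.09]),PL)
im=cams.capture('side'); np.save('pics/side8.npy',im)
s=manip.read_state(); R=Rn.from_quat(s['eef_rot']).as_matrix()
Tt=np.c_[R[:,1],np.cross(-R[:,0],R[:,1]),-R[:,0]]
tile=(Tt,s['tcp_pos']+R[:,0]*.07)
ov('side',im,180,230,110,95,6,'a8',stand=(.5475,.1304,14.6),tile=tile)
E
```

```text
d cm [ 0.04 -0.03 -0.08] rv [-0.03 -0.11  0.08] ang 0.14 tcp [0.5972 0.0968 0.0908] F [ 0.   0.3 -2.5] w 0.0077833310253152535 t 11.075 q [0.14 0.47 1.67 0.   1.01 1.46]
```

View pics/a8.png

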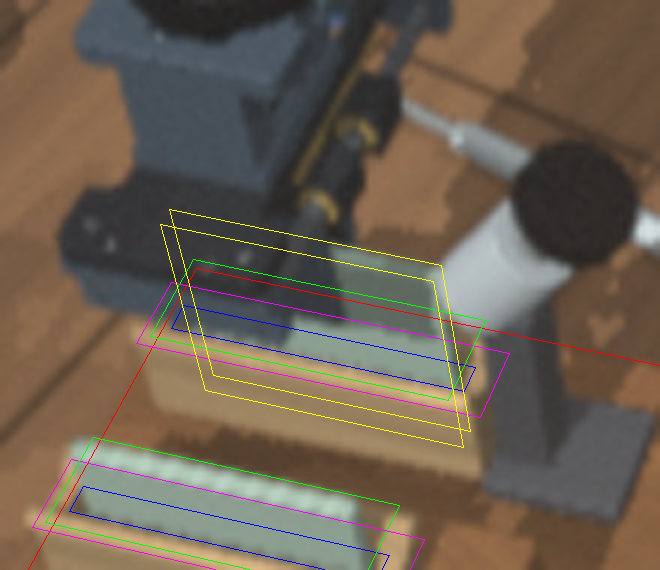

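Tile is in the slot and nearly at the floor. I'll feel for contact in small steps.

Call:
send_rows:
  plan:
    - [0,0,-0.1,0,0,0]
    - [0,0,-0.05,0,0,0]
    - [0,0,0,0,0,0]

```text
time: 11.5
tcp_pos: [0.5975, 0.0969, 0.0894]
eef_rot: [-0.701, -0.09, 0.702, -0.089]
ft_force: [0.6, -0.3, -2.6]
gripper_width: 0.008
```

Call:
send_rows:
  plan:
    - [0,0,-0.1,0,0,0]
    - [0,0,0,0,0,0]

```text
time: 11.75
tcp_pos: [0.5975, 0.0969, 0.0892]
eef_rot: [-0.701, -0.09, 0.702, -0.089]
ft_force: [-2.9, -0.6, 4.3]
gripper_width: 0.0079
```

Floor contact at TCP z ≈ 0.089, with fz up by 7 N. Releasing.

Call:
send_rows:
  plan:
    - [0,0,0,0,0,0]
    - [0,0,0,0,0,0]
    - [0,0,0,0,0,0]
    - [0,0,0,0,0,0]
    - [0,0,0,0,0,0]
  jaw: 0.4

```text
time: 12.38
tcp_pos: [0.5975, 0.0969, 0.0883]
eef_rot: [-0.701, -0.09, 0.702, -0.089]
ft_force: [-0.2, -0.1, -0.9]
gripper_width: 0.0538
```

Call:
send_rows:
  plan:
    - [0,0,1,0,0,0]
    - [0,0,2,0,0,0]
    - [0,0,3,0,0,0]
    - [0,0,4,0,0,0]
    - [0,0,4,0,0,0]
    - [0,0,3,0,0,0]
    - [0,0,0,0,0,0]

```text
time: 13.25
tcp_pos: [0.5988, 0.0971, 0.2619]
eef_rot: [0.703, 0.09, -0.699, 0.089]
ft_force: [0.4, 0.3, -0.9]
gripper_width: 0.0548
```

```bash
python3 - <<'E'
from ov import *
from go import *
from cell import cams
im=cams.capture('side'); np.save('pics/side9.npy',im)
tile=(np.c_[-Q[:,1],Q[:,0],[0,0,1]],np.array([.5975,.0969,.02]))
h=np.array([.4875,.0681,.1757])
ov('side',im,180,230,110,95,6,'a9',stand=(.5475,.1304,14.6),tile=tile,head=h)
a=(Rn.from_euler('z',14.6,degrees=True)*Rn.from_euler('y',-35,degrees=True)).as_matrix()
print(a)
for sg in(1,-1): 
    # tool y horizontal across (stand y)
    G=np.c_[-a[:,2],-sg*a[:,1],np.cross(-a[:,2],-sg*a[:,1])]; delta(h+a[:,2]*.04,G)
    G=np.c_[-a[:,2],sg*a[:,0],np.cross(-a[:,2],sg*a[:,0])]; delta(h+a[:,2]*.04,G)
E
```

```text
[[ 7.92700945e-01 -2.52069358e-01 -5.55055177e-01]
 [ 2.06483130e-01  9.67709170e-01 -1.44581044e-01]
 [ 5.73576436e-01  1.38777878e-17  8.19152044e-01]]
d cm [-13.25  -3.46  -5.11] rv [  8.74 -33.81   0.06] ang 34.92 tcp [0.5978 0.0969 0.2596] F [ 0.5  0.1 -0.3] w 0.05468614751472093 t 13.3 q [0.14 0.34 1.41 0.   1.38 1.46]
d cm [-13.25  -3.46  -5.11] rv [-19.74 -33.42  86.98] ang 95.25 tcp [0.5978 0.0969 0.2596] F [ 0.5  0.1 -0.3] w 0.05468614751472093 t 13.3 q [0.14 0.34 1.41 0.   1.38 1.46]
d cm [-13.25  -3.46  -5.11] rv [  52.46   13.69 -171.55] ang 179.91 tcp [0.5978 0.0969 0.2596] F [ 0.5  0.1 -0.3] w 0.05468614751472093 t 13.3 q [0.14 0.34 1.41 0.   1.38 1.46]
d cm [-13.25  -3.46  -5.11] rv [ 33.42 -19.54 -86.85] ang 95.08 tcp [0.5978 0.0969 0.2596] F [ 0.5  0.1 -0.3] w 0.05468614751472093 t 13.3 q [0.14 0.34 1.41 0.   1.38 1.46]
```

View pics/a9.png

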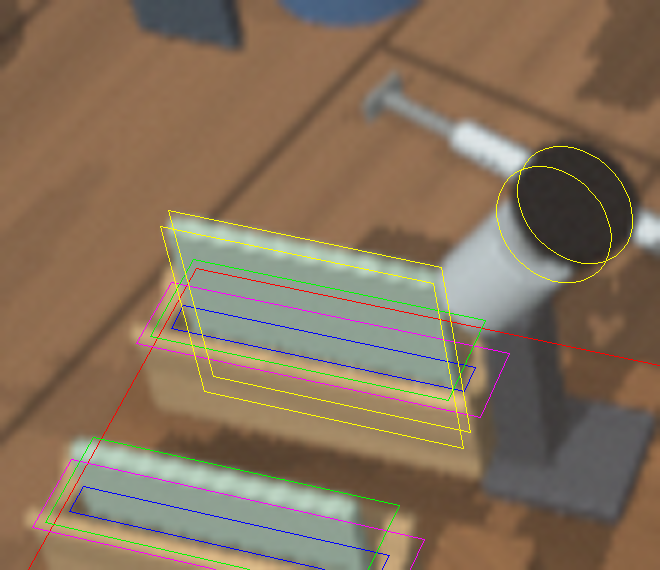

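```bash
python3 - <<'E'
from ov import *
from scipy.optimize import minimize
np.set_printoptions(precision=4,suppress=True)
S=6;rois={'top':(235,195,40,40),'side':(255,245,40,40)};mk={}
for n,(x,y,w,h) in rois.items():
    im=np.load(f'pics/{n}0.npy')[y:y+h,x:x+w].astype(np.uint8)
    im=cv2.resize(im,None,fx=S,fy=S,interpolation=2); g=im.max(2)
    m=(g<68).astype(np.uint8); nn,l,st,c=cv2.connectedComponentsWithStats(m); i=1+st[1:,4].argmax()
    mk[n]=(l==i).astype(np.uint8); print(n,st[i],c[i]/S+[x,y]); cv2.imwrite(f'pics/m_{n}.png',np.hstack([im[:,:,::-1],cv2.merge([mk[n]*255]*3)]))
def model(n,h,r,t,yaw,til=35):
    a=Rn.from_euler('z',yaw,degrees=True)*Rn.from_euler('y',-til,degrees=True)
    k=np.linspace(0,2*np.pi,40);P=np.vstack([a.apply(np.c_[r*np.cos(k),r*np.sin(k),0*k+z])+h for z in(0,-t)])
    x,y,w,hh=rois[n];q=((proj(n,P)-[x,y]+.5)*S).astype(np.float32)
    o=np.zeros((hh*S,w*S),np.uint8);cv2.fillConvexPoly(o,np.round(cv2.convexHull(q)).astype(np.int32),1);return o
for t in(.016,.008,.002):
    f=lambda p:sum((model(n,p[:3],.023,t,14.6)!=mk[n]).sum() for n in mk)
    best=min((minimize(f,np.array([.4875,.0681,.1757])+d,method='Nelder-Mead',options=dict(initial_simplex=np.array([.4875,.0681,.1757])+d+np.vstack([np.zeros(3),np.eye(3)*.004]))) for d in([0,0,0],[.003,0,.005])),key=lambda r:r.fun)
    print(t,best.x,best.fun)
E
```

```text
top [   39    55   164   139 15826] [253.6085 215.654 ]
side [   63    52   125   125 11605] [275.8166 263.8931]
0.016 [0.4849 0.0664 0.1792] 4639.0
0.008 [0.4853 0.067  0.1789] 1764.0
0.002 [0.4867 0.0675 0.1773] 2185.0
```

View pics/m_side.png

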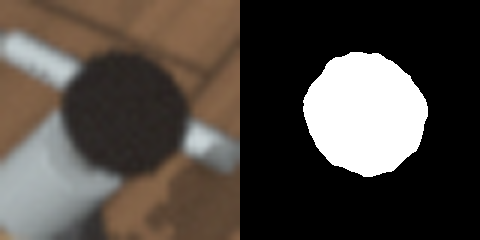

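View pics/m_top.png

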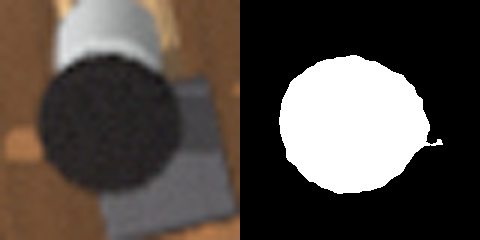

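Call:
send_rows:
  plan:
    - [-2,-0.5,1,1.457,-5.635,0]
    - [-2.5,-0.7,1,1.457,-5.635,0]
    - [-2.5,-0.7,0,1.457,-5.635,0]
    - [-2.6,-0.7,0,1.457,-5.635,0]
    - [-2.7,-0.7,0,1.457,-5.635,0]
    - [-2.8,-0.7,-2,1.457,-5.635,0]
    - [0,0,-1,0,0,0]
    - [0,0,0,0,0,0]
    - [0,0,0,0,0,0]
  jaw: 1

```text
time: 14.42
tcp_pos: [0.4484, 0.057, 0.2497]
eef_rot: [0.88, 0.112, -0.458, 0.059]
ft_force: [-0.2, -0.1, 0.3]
gripper_width: 0.0005
```

```bash
cat >> go.py <<'E'
A=(Rn.from_euler('z',14.6,degrees=True)*Rn.from_euler('y',-35,degrees=True)).as_matrix()
H=np.array([.4853,.0670,.179]); PR=np.c_[-A[:,2],-A[:,1],np.cross(-A[:,2],-A[:,1])]
E
python3 - <<'E'
from ov import *
from go import *
from cell import cams
delta(H+A[:,2]*.02,PR)
im=cams.capture('side'); np.save('pics/side10.npy',im); 
cv2.imwrite('pics/a10.png',cv2.resize(im[180:300,200:350,::-1],None,fx=5,fy=5,interpolation=2))
E
```

```text
d cm [ 2.58  0.71 -5.43] rv [ 0.01 -0.04  0.04] ang 0.05 tcp [0.4484 0.057  0.2497] F [-0.2 -0.1  0.3] w 0.0005404862530164863 t 14.425 q [-0.01 -0.18  2.18  0.29  0.56  1.11]
```

View pics/a10.png

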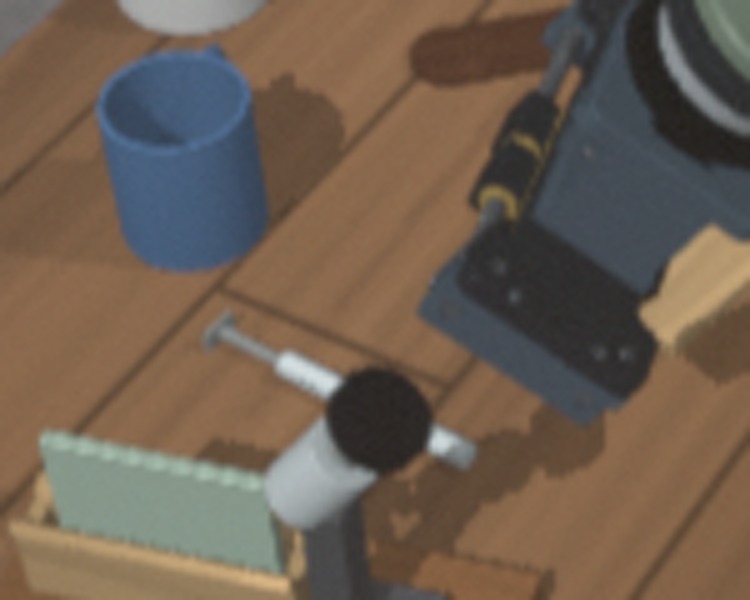

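Call:
send_rows:
  plan:
    - [0.6,0.2,-1.4,0,0,0]
    - [0.6,0.2,-1.4,0,0,0]
    - [0.7,0.15,-1.3,0,0,0]
    - [0.68,0.16,-1.33,0,0,0]
    - [0.55,0.14,-0.82,0,0,0]
    - [0,0,0,0,0,0]

```text
time: 15.22
tcp_pos: [0.4785, 0.0656, 0.1856]
eef_rot: [0.879, 0.113, -0.459, 0.058]
ft_force: [0.6, -0.3, 0.5]
gripper_width: 0.0004
```

```bash
python3 - <<'E'
from ov import *
from go import *
from cell import cams
delta(H,PR)
for n in('top','side'):
    im=cams.capture(n); np.save(f'pics/{n}11.npy',im)
x=[cv2.resize(np.load('pics/top11.npy')[150:270,200:320,::-1],None,fx=3.3,fy=3.3),cv2.resize(np.load('pics/side11.npy')[200:320,220:340,::-1],None,fx=3.3,fy=3.3)]
cv2.imwrite('pics/a11.png',np.hstack(x))
E
```

```text
d cm [ 0.68  0.14 -0.66] rv [ 0.   -0.19  0.03] ang 0.19 tcp [0.4785 0.0656 0.1856] F [ 0.6 -0.3  0.5] w 0.0004255956836468588 t 15.225 q [ 0.02 -0.04  2.26  0.39  0.36  1.01]
```

View pics/a11.png

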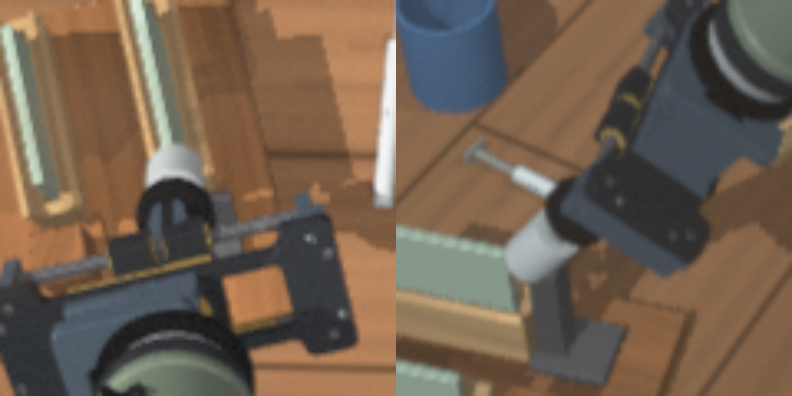

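Fingertips are over the head, centred within a few mm, and the tile is in its slot. I'll press in steps and watch the force.

Call:
send_rows:
  plan:
    - [0.6,0.15,-0.7,0,0,0]
    - [0.28,0.07,-0.41,0,0,0]
    - [0.28,0.07,-0.41,0,0,0]
    - [0,0,0,0,0,0]

```text
time: 15.82
tcp_pos: [0.49, 0.0684, 0.1713]
eef_rot: [0.88, 0.112, -0.458, 0.058]
ft_force: [-4.9, -0.3, 7.5]
gripper_width: 0.0003
```

Call:
send_rows:
  plan:
    - [0.17,0.04,-0.25,0,0,0]
    - [0.17,0.04,-0.25,0,0,0]
    - [0,0,0,0,0,0]

```text
time: 16.2
tcp_pos: [0.4932, 0.0692, 0.1665]
eef_rot: [0.88, 0.112, -0.458, 0.058]
ft_force: [-7.1, -0.6, 9.0]
gripper_width: 0.0005
```

Call:
send_rows:
  plan:
    - [0.11,0.03,-0.16,0,0,0]
    - [0,0,0,0,0,0]
    - [0,0,0,0,0,0]

```text
time: 16.58
tcp_pos: [0.4936, 0.0694, 0.166]
eef_rot: [0.88, 0.113, -0.458, 0.058]
ft_force: [-17.9, -5.0, 21.1]
gripper_width: 0.0006
```

Call:
send_rows:
  plan:
    - [0.11,0.03,-0.16,0,0,0]
    - [0,0,0,0,0,0]
    - [0,0,0,0,0,0]

```text
time: 16.95
tcp_pos: [0.4938, 0.0695, 0.1659]
eef_rot: [0.88, 0.113, -0.457, 0.059]
ft_force: [-36.3, -12.0, 40.9]
gripper_width: 0.0005
```

The force jumped from 11 to 28 to 55 N with no further travel, so it is at the stop. I'll ease off a little, hold briefly, and look.

Call:
send_rows:
  plan:
    - [-0.12,-0.03,0.18,0,0,0]
    - [0,0,0,0,0,0]
    - [0,0,0,0,0,0]
    - [0,0,0,0,0,0]

```text
time: 17.45
tcp_pos: [0.4936, 0.0694, 0.1661]
eef_rot: [0.88, 0.112, -0.458, 0.058]
ft_force: [-16.2, -4.7, 19.5]
gripper_width: 0.0008
```

```bash
python3 - <<'E'
from ov import *
from go import *
from cell import cams
delta(H-A[:,2]*.02,PR)
for n in('top','side'):
    im=cams.capture(n); np.save(f'pics/{n}12.npy',im)
x=[cv2.resize(np.load('pics/top12.npy')[140:260,200:320,::-1],None,fx=3.3,fy=3.3),cv2.resize(np.load('pics/side12.npy')[200:320,200:320,::-1],None,fx=3.3,fy=3.3)]
cv2.imwrite('pics/a12.png',np.hstack(x))
E
```

```text
d cm [ 0.28  0.05 -0.35] rv [-0.01  0.02  0.03] ang 0.04 tcp [0.4936 0.0694 0.1661] F [-16.2  -4.7  19.5] w 0.0008345747548543533 t 17.45 q [0.03 0.01 2.27 0.46 0.29 0.94]
```

View pics/a12.png

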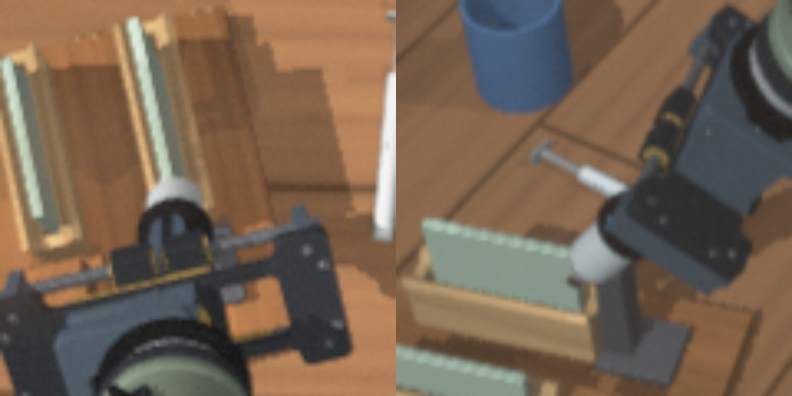

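The head is against the tube, the brush tip is out at the tile's near end (about (373,284) in the side image), and the tile is undisturbed. I'll back off along the axis.

Call:
send_rows:
  plan:
    - [0,0,0,0,0,0]
    - [-0.28,-0.07,0.41,0,0,0]
    - [-0.55,-0.14,0.82,0,0,0]
    - [-0.83,-0.22,1.23,0,0,0]
    - [-1.11,-0.29,1.64,0,0,0]
    - [-1.66,-0.43,2.46,0,0,0]
    - [-2.5,-1,3,0,0,0]
    - [-3,-2,3,0,0,0]
    - [0,0,0,0,0,0]
    - [0,0,0,0,0,0]

```text
time: 18.8
tcp_pos: [0.3945, 0.0279, 0.2892]
eef_rot: [0.879, 0.112, -0.459, 0.058]
ft_force: [0.5, -0.3, -0.7]
gripper_width: 0.0004
```

```bash
python3 - <<'E'
from ov import *
from go import *
from cell import cams
delta(H,PR)
for n in('top','side'):
    im=cams.capture(n); np.save(f'pics/{n}13.npy',im)
tile=(np.c_[-Q[:,1],Q[:,0],[0,0,1]],np.array([.5975,.0969,.02]))
for n,r in(('top',(185,140,90,130)),('side',(175,235,125,120))):
    ov(n,np.load(f'pics/{n}13.npy'),*r,5 if n=='side' else 4,'z'+n,stand=(.5475,.1304,14.6),tile=tile,head=H)
a=cv2.imread('pics/ztop.png');b=cv2.imread('pics/zside.png');h=max(len(a),len(b))
o=np.zeros((h,a.shape[1]+b.shape[1],3),np.uint8);o[:len(a),:a.shape[1]]=a;o[:len(b),a.shape[1]:]=b
o=o[:, :];cv2.imwrite('pics/a13.png',cv2.resize(o,None,fx=.8,fy=.8))
cv2.imwrite('pics/a13b.png',np.load('pics/top13.npy')[:,:,::-1])
for n,(x,y,w,hh) in {'side':(255,245,40,40)}.items():
    for k in(0,13):
        m=(np.load(f'pics/{n}{k}.npy')[y:y+hh,x:x+w].max(2)<68).astype(np.uint8); q=cv2.connectedComponentsWithStats(m); i=1+q[2][1:,4].argmax(); print(k,q[2][i],q[3][i])
E
```

```text
d cm [  9.08   3.91 -11.02] rv [-0.01 -0.19  0.08] ang 0.2 tcp [0.3945 0.0279 0.2892] F [ 0.5 -0.3 -0.7] w 0.0003719020720454111 t 18.8 q [-0.15 -0.32  2.16  0.34  0.76  0.98]
0 [ 11   9  20  21 321] [20.4517134  18.54517134]
13 [ 11   9  20  21 316] [20.48734177 18.55379747]
```

View pics/a13.png

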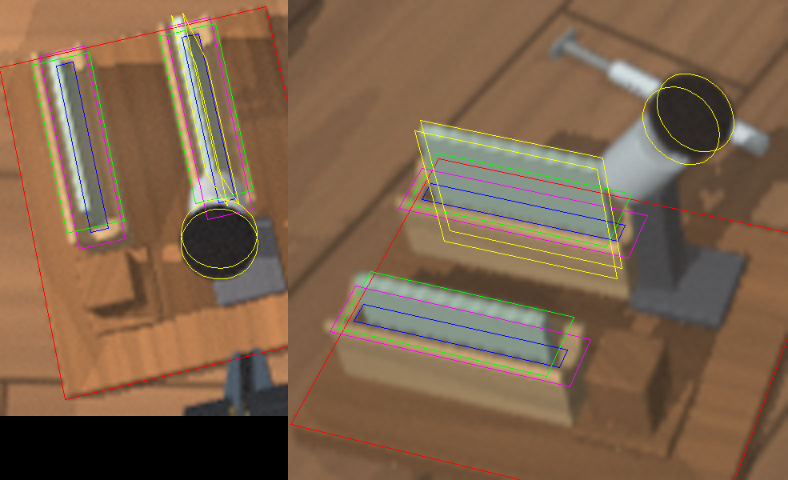

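View pics/a13b.png

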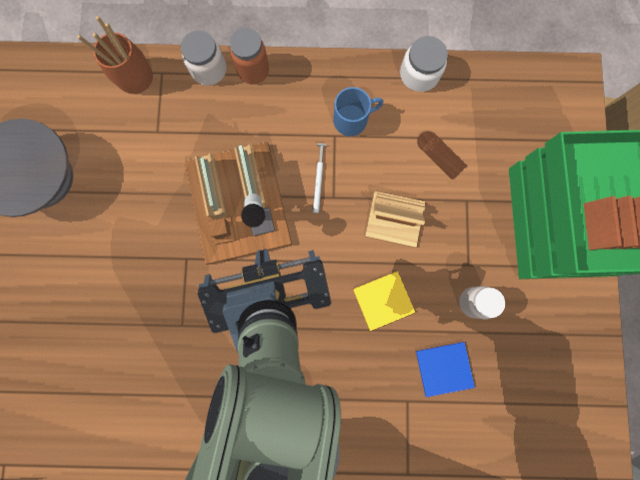

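```bash
python3 -c "
from cell import ticket
print(ticket.close_job())"
```

```text
the job is handed in; nothing more can be done
None
```

The tile is standing in the marker's slot and has its press mark stroke done. I handed the job in at about 19 s of the allowed 54 s; `close_job` gives no verdict.

- **Tile:** I gripped it at a 30° tilt, lifted it along its own axis and carried it upright. I lowered it until the force showed floor contact, at a fingertip height of about 0.089 m, then let go.
- **Plunger:** I pressed it along its sloping axis with shut fingers. The force rose from 11 to 28 to 55 N with no further travel, so it reached the stop. It was held there for about 0.8 s, eased to about 26 N, and then let spring back. The 55 N was more than the stop needed, and it came from the fingertips.
- **Last pictures:** The plunger head is back at its starting pixel to within 0.05 px. The tile stands in the slot, leaning about 2 mm at the top against one wall, well inside the 8° limit. The old tile and bystanders look unmoved, and the arm is clear of everything.
- **Disagreements:**
  - My first estimate of the stand from its board edges was about 3 mm off in y. I corrected it from the slot mouths.
  - My first head estimate was about 4 mm off. I corrected it with an outline fit in both views.

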